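# Find the concealed catch of a bench till and open its hidden drawer

## Robot

A 6-joint arm with a two-finger parallel gripper is mounted at the origin on a cart in front of the work surface, level with it; the furniture and walls round the work are solid. World frame = base frame: x ahead of the robot, y to its left, z up, the work surface at z = 0. Lengths are in mm, angles in rad, forces in N, time in s.
With the tool pointing down it reaches from about 275 to 750 mm from the base axis. Payload 10.2 kg.
Tool frame: the origin (TCP) lies at the very end of the fingers, on their centre line; the grasp point (between the pads) lies 19 mm behind it (ctrl.tcp_to_grasp is the distance from the TCP to the grasp point, in mm); z points along the fingers, y is the direction in which the jaws open and shut (so a half turn about z gives the same grasp; the last joint's range is limited). The gripper opens to 85 mm and grips with 20 to 120 N. Pads are 22 mm wide; open, the fingers measure 114 mm over their backs; the gripper's body (76 mm by 85 mm) begins 54 mm behind the grasp point. The pads swing forward as they close: fully open they stand 13 mm farther back than shut.
Start: joints at [-1.488, 0.313, 1.498, -0, 1.331, -0.223], TCP at [158.042, -500.654, 231.294] pointing down, gripper open.
Joint ranges: [-2.94, 2.94], [-0.97, 2.17], [0.19, 2.56], [-1.23, 4.37], [0.02, 3.11], [-2.88, 2.88]. Speed limits (rad/s): [2.39, 2.39, 3.01, 3.14, 3.14, 3.14].

## Interface

Orientations are given as a unit quaternion [w, x, y, z].
In Python, from rig import ctrl, cams, job gives the robot as it stands. The module is installed in compiled form; this text tells all that it offers.
- The arm moves only by the tool drive_tool, never from a script. Its arguments are lists of equal length, an entry for each row: "gripper": the opening, from 0 (shut) to 1 (fully open); "dp": the shift along the tool's x, y, z normalised to -1 to 1, where 1 is 0.2 m, a list of three; "twist": the turn about the tool's z normalised to -1 to 1, where 1 is 90 degrees. In form: {"gripper": [gripper, ...], "dp": [[tx, ty, tz], ...], "twist": [twist, ...]}. A call has 1 to 20 rows; each row is the pose to reach, as a shift and turn from the pose commanded when the call began, along the tool's axes at that moment; what a row does not reach only later rows make up. A row lasts 1/10 s, in which the tool goes at most 50 mm and 8.59 degrees, less where a joint would pass 70% of its speed; a pose out of reach is approached as far as the arm can. A call with a number of a shift or a turn outside -1 to 1 is refused whole. A call with a gripper value outside its range is refused whole. The fingers move at their own pace and stop on an object; "newtons" is the grip in N (left out, the last holds). Time passes only in rows, so rows that repeat a pose let the fingers close. It gives the time, the measured TCP pose, the force and the opening at its end, in the units of the state.
- ctrl.sense(): the state, without advancing time (a new reading comes with each control period).
- cams.capture(name): name is "scene" or "side" or "wrist"; returns a dict with "pixels" (420x560x3 uint8, red, green, blue), "camera_matrix" (3x3 intrinsics, pixels), "xyz" and "orientation" of the camera in the world; the wrist camera has in their place "hand_eye" (4x4, takes a point from camera to tool coordinates, whose origin is the TCP and whose axes are the flange's). Camera axes: x right, y down, z forward; pixel columns grow to the right and rows downward; lengths in mm; the calibration is good to about 2 mm. A picture is of the moment at which its call begins: read the wrist's pose just before it. There is no depth.
- job.finish_job(): hands the job in, once; it reports no verdict.
The state is a dict: "time_s": time; "joints": joint angles; "dq": joint speeds; "tau": joint torques, N m; "eef_pos": TCP position; "ee_rot": TCP orientation; "force": force on the tool from outside, world axes, zero at the start; "wrist_torque": the same for the moment, N m; "grip_width": opening from 0.0 (shut) to 1.0 (fully open).
Only numpy, scipy, OpenCV 4.12 (cv2) and the standard library are available. Lean on these libraries where they do the work, as an engineer would, in place of code of your own. Each camera call takes 0.05 s, during which the arm holds its last target.

## Task

The low wooden till on the bench has a hidden drawer with no pull, and one of the five flush dark boards in its top is the catch. Feel across the boards with a fingertip, press the one that gives until the drawer springs out, then hook a fingertip behind the drawer's front and draw it open as far as it goes, without gripping the front. Leave the sliding bevel lying in the drawer, and leave the other tools about the till where they are.

Things in the scene. Friction and masses are not known exactly. Their poses are not given: they have to be found in the camera images.
- till: The till: a low box of light wood, 150 (x) x 244 (y) x 66 mm high, fixed to the bench. Origin at the centre of its underside, on the bench top; z up; the hidden drawer comes out of its front, its -x side, roughly towards the robot. Its flat top is a light frame round five dark boards.
- panel (a point): Centre of the till's flat top, 66 mm up; axes as the till. The five dark boards lie side by side with thin light lines between, level with the frame, 108 mm long in x, 37 mm wide in y, centres at x = 0 and y = -80, -40, 0, 40, 80 mm. Four are fixed; one, alike to the eye, another each time, is the catch. To press it in, the fingertips must fit within that board, as its neighbours do not give.
- catch_board (a joint): How far the catch board (whichever of the five it is) is pressed in, m: 0 level with the top, 0.0045 fully in. It starts to give at about 2 N, lets the drawer go at about 0.0025 to 0.003 (3 to 4 N), and springs back level when let go.
- drawer (a joint): How far the hidden drawer is out, m: 0 shut and held by the catch, grows as it slides out along the till's -x, stop at 0.095. When let go, a spring plunger throws it out to about 0.055 to 0.06; from there it slides against about 2 N and stays where it is left.
- drawer_front (a point): Middle of the top edge of the drawer front; moves with it, axes as the till. Shut: x = -69, y = 0, z = 49 mm in the till. The front, not to be gripped by its outer face, is 12 mm thick (x +-6 mm from here), 217 wide, 40 high. Behind it (+x) the drawer is an open tray, 117 mm long, 196 wide, floor 35 mm below here; once sprung out, the gap between front and till is about 43 mm.
- sliding_bevel: A sliding bevel, 22 x 140 x 21 mm, a dark wooden stock with folded blade, lying across the rear of the drawer (out of sight while it is shut), its middle about 85 to 105 mm behind the drawer's front. Origin under its centre, y along its length.
- sanding_block: A cork sanding block, 70 x 110 x 31 mm, on the bench at the till's left. Origin under its centre. Bystander.
- wax_tin: A round tin of wax, 78 mm across and 34 mm high, on the bench at the till's left. Origin under its centre. Bystander.
- mallet: A beech mallet, 119 x 307 x 67 mm, lying at the right of the bench. Origin under its centre. Bystander.
- tape_measure: A tape measure, 43 x 82 x 68 mm, standing near the left of the bench's near edge. Origin under its centre. Bystander.
- bench_lamp: The bench lamp, fixed, at the left of the bench: origin under its round base, about 160 mm across, a post and two arms that reach up to about 0.49 m and out over the back of the bench to its shade. Keep the arm and gripper clear of it when swinging in from the left.

How it is judged:
By the outcome, as a careful person would: the job done as asked, in the order asked, and still so for the second after the job is handed in, with the robot touching nothing.
It also fails if it takes over 51 s, if anything falls off the work surface, if the arm or the gripper's body presses on something with over 40 N, if the wrist force passes 120 N, or if a joint passes its speed limit or range.

## Working session

There is one attempt and no reset: what is moved stays moved. The work goes in short steps, Python scripts to look and compute and a tool call to move; the robot and the scene stay as the last step left them, time stands still between calls to the robot, and variables do not carry over. Pictures are saved under pics/ and viewed, and the job is handed in when it is done.

Besides the shell and the picture viewer there is one more tool, called after "Emit:" as name(argument=value, ...), one argument or row to a line, values as JSON. drive_tool: Moves the arm, as the interface text tells. Scaled input: -1 to 1 covers 0.2 m each way for a shift and 90 degrees each way for a turn. Its arguments: {"type":"object","properties":{"gripper":{"type":"array","items":{"type":"number"}},"dp":{"type":"array","items":{"type":"array","items":{"type":"number"}}},"twist":{"type":"array","items":{"type":"number"}},"newtons":{"type":"number"}},"required":["gripper","dp","twist"]}

```bash
mkdir -p pics; cat > h.py <<'E'
import numpy as np, cv2
from scipy.spatial.transform import Rotation as R
from rig import ctrl, cams, job
def rot(q): return R.from_quat([q[1],q[2],q[3],q[0]]).as_matrix()
def snap(name,fn):
    s=ctrl.sense(); c=cams.capture(name)
    cv2.imwrite('pics/'+fn,c['pixels'][:,:,::-1])
    K=np.array(c['camera_matrix'])
    if name=='wrist':
        T=np.array(c['hand_eye']); Rt=rot(s['ee_rot']); 
        Rc=Rt@T[:3,:3]; p=Rt@T[:3,3]+np.array(s['eef_pos'])
    else: Rc=rot(c['orientation']); p=np.array(c['xyz'])
    np.savez('pics/'+fn+'.npz',K=K,R=Rc,p=p); return c
def ld(fn): d=np.load('pics/'+fn+'.npz'); return d['K'],d['R'],d['p']
def onz(fn,u,v,z):
    K,Rc,p=ld(fn); d=Rc@np.linalg.inv(K)@np.array([u,v,1.]); return p+d*(z-p[2])/d[2]
def proj(fn,X):
    K,Rc,p=ld(fn); q=K@(Rc.T@(np.array(X)-p)); return q[:2]/q[2]
def tri(obs):
    A=np.zeros((3,3));b=np.zeros(3)
    for fn,u,v in obs:
        K,Rc,p=ld(fn); d=Rc@np.linalg.inv(K)@np.array([u,v,1.]); d/=np.linalg.norm(d); M=np.eye(3)-np.outer(d,d); A+=M;b+=M@p
    return np.linalg.solve(A,b)
E
python3 - <<'E'
from h import *
print(ctrl.sense())
for n in ['scene','side','wrist']:
    snap(n,n+'0.png'); print(n,ld(n+'0.png'))
E
```

```text
{'time_s': 0.0, 'joints': array([-1.48841733e+00,  3.13445715e-01,  1.49846714e+00,  1.45027738e-05,
        1.33101017e+00, -2.23405063e-01]), 'dq': array([ 0.00029682,  0.00206374, -0.00139602, -0.00050237, -0.00143973,
        0.00143473]), 'tau': array([-9.18472360e-04, -4.12266111e+01, -2.59744012e+01, -2.57934053e-04,
        4.08306776e-03, -7.87425506e-06]), 'eef_pos': array([ 158.0130803 , -500.37308388,  230.72596007]), 'ee_rot': array([-6.63038716e-04,  9.88334809e-01,  1.52295317e-01,  5.38908266e-05]), 'force': array([-0.15637657, -0.29035294, -0.30799954]), 'wrist_torque': array([-0.05922024, -0.01519024, -0.04552997]), 'grip_width': 1.000177834337493}
scene (array([[501.51460047,   0.        , 286.61632565],
       [  0.        , 501.51460047, 210.00406775],
       [  0.        ,   0.        ,   1.        ]]), array([[-0.52065763, -0.64009056,  0.56497762],
       [-0.8537242 ,  0.38381808, -0.35190719],
       [ 0.00840385, -0.66555823, -0.74629861]]), array([-342.44108296,  578.01130556, 1225.378004  ]))
side (array([[445.23106433,   0.        , 288.68814404],
       [  0.        , 445.23106433, 203.71717627],
       [  0.        ,   0.        ,   1.        ]]), array([[-0.91617344, -0.18122658,  0.3574677 ],
       [-0.40057732,  0.3855623 , -0.83119163],
       [ 0.01280795, -0.90470914, -0.4258372 ]]), array([  95.18899859, 1069.72505476,  582.57725446]))
wrist (array([[365.95910678,   0.        , 278.28248717],
       [  0.        , 365.95910678, 206.63980232],
       [  0.        ,   0.        ,   1.        ]]), array([[ 0.30108335, -0.90966264, -0.28611657],
       [-0.95359705, -0.28759377, -0.08912063],
       [-0.00121563,  0.29967265, -0.95404131]]), array([ 231.46969533, -477.84181436,  373.37800293]))
```

View pics/scene0.png

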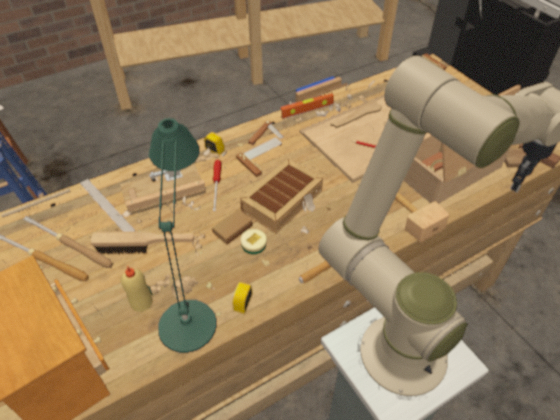

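View pics/side0.png

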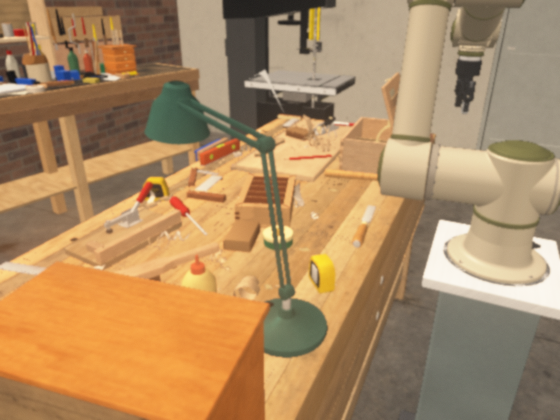

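View pics/wrist0.png

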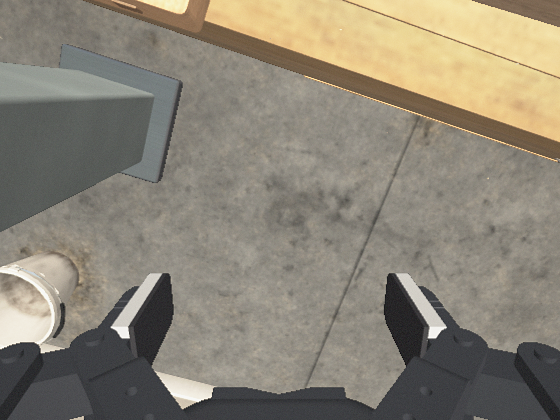

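The till is around (283,193) in the scene view, with the lamp at (187,320) and the cork block and tin to its left at (232,228) and (254,240). I'll zoom in to locate its corners.

```bash
python3 - <<'E'
import cv2
a=cv2.imread('pics/scene0.png')[150:260,205:345]; cv2.imwrite('pics/z1.png',cv2.resize(a,None,fx=5.5,fy=5.4,interpolation=cv2.INTER_CUBIC))
a=cv2.imread('pics/side0.png')[160:260,210:330]; cv2.imwrite('pics/z2.png',cv2.resize(a,None,fx=6,fy=6,interpolation=cv2.INTER_CUBIC))
E
```

```text
(no output)
```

View pics/z1.png

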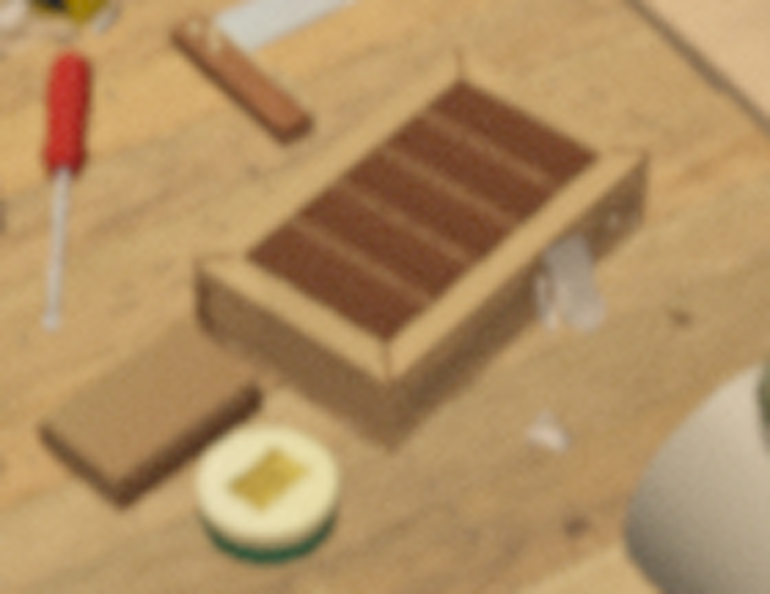

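View pics/z2.png

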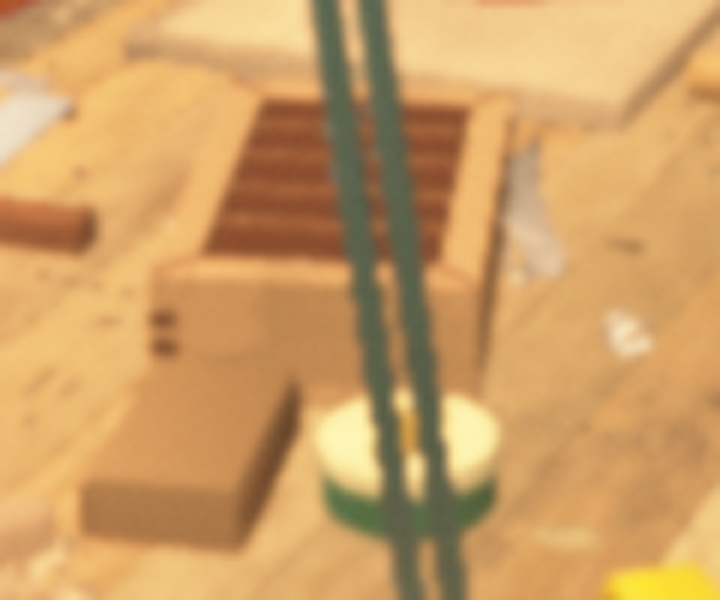

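```bash
cat > fit.py <<'E'
from h import *
from scipy.optimize import least_squares
def fit(obs,z=None):
    def f(q):
        c,s=np.cos(q[2]),np.sin(q[2]); r=[]
        for fn,u,v,X in obs:
            P=[q[0]+c*X[0]-s*X[1],q[1]+s*X[0]+c*X[1],q[3]]
            r+=list(proj(fn,P)-[u,v])
        return np.array(r)
    o=least_squares(f,[450,0,0.,66]); return o.x,f(o.x)
E
python3 - <<'E'
from fit import *
S=lambda u,v:(205+u/5.5,150+v/5.4)
D=lambda u,v:(210+u/6,160+v/6)
cr=[(54,-98.5),(-54,-98.5),(-54,98.5),(54,98.5)]; oc=[(75,-122),(-75,-122),(-75,122),(75,122)]
ob=[]
for (u,v),X in zip([(460,78),(598,158),(388,340),(245,258)],cr): ob.append(('scene0.png',*S(u,v),X))
for (u,v),X in zip([(460,50),(648,155),(388,378),(200,262)],oc): ob.append(('scene0.png',*S(u,v),X))
a=fit(ob); print(a)
ob2=[]
for (u,v),X in zip([(262,98),(470,106),(440,262),(205,253)],cr): ob2.append(('side0.png',*D(u,v),X))
print(fit(ob2)); print(fit(ob+ob2))
E
```

```text
(array([ 6.48475496e+02, -2.19474765e+01,  3.32713996e-01,  3.53805454e+01]), array([ 0.11319276,  0.76293693, -0.1739338 ,  0.14233922,  0.0540411 ,
        0.10501691,  0.75406171, -0.72508367, -0.26225213, -0.24037669,
       -0.07663948, -0.2397996 ,  0.29874044,  0.64517906, -0.74013942,
       -0.45528302]))
(array([ 6.30562704e+02, -1.57025544e+01,  3.46502882e-01,  6.06765099e+01]), array([ 0.29461904, -0.21891119, -0.2926236 , -0.31158151, -0.08973086,
        0.25468716,  0.08947704,  0.20867194]))
(array([ 6.26475744e+02, -8.63072319e+00,  3.39565280e-01,  6.30708507e+01]), array([ 3.09820435e-02, -3.99063086e-02,  4.44556167e-01, -4.79964434e-01,
        1.32680961e-01,  4.63123276e-01,  7.23037667e-02, -6.27409656e-01,
       -4.14749591e-01, -1.16793920e+00,  7.34670557e-01, -9.27589319e-01,
        4.55446417e-01,  1.19426473e+00, -1.64995690e+00, -2.83817895e-01,
        6.19452965e-01, -5.58713299e-03,  2.14018356e-01, -1.34561871e-03,
       -4.25452155e-02,  7.80756847e-01, -9.63946614e-02,  6.05947247e-01]))
```

```bash
python3 - <<'E'
from h import *
for n,p in {'crate':[(443,125),(512,165),(405,205),(395,160)],'mallet?':[(305,275),(345,255)],'block r':[(425,215)],'lampshade':[(173,140)],'tape':[(243,297)]}.items():
    for q in p: print(n,q,onz('scene0.png',*q,0).round(),onz('scene0.png',*q,120).round())
E
```

```text
crate (443, 125) [ 650. -749.    0.] [ 553. -619.  120.]
crate (512, 165) [ 355. -804.    0.] [ 286. -669.  120.]
crate (405, 205) [ 403. -348.    0.] [ 330. -257.  120.]
crate (395, 160) [ 590. -460.    0.] [ 499. -359.  120.]
mallet? (305, 275) [339.  87.   0.] [272. 135. 120.]
mallet? (345, 255) [338. -57.   0.] [271.   6. 120.]
block r (425, 215) [ 335. -375.    0.] [ 269. -281.  120.]
lampshade (173, 140) [1102.  181.    0.] [960. 220. 120.]
tape (243, 297) [367. 278.   0.] [297. 307. 120.]
```

Emit:
drive_tool(
  gripper=[0,0,0,0,0,0],
  dp=[
    [0,0,-0.25],
    [0.2,-0.1,-0.35],
    [0.4,-0.22,-0.35],
    [0.6,-0.34,-0.35],
    [0.8,-0.45,-0.35],
    [0.96,-0.54,-0.35],
  ],
  twist=[0,0,0,0,0,0],
  newtons=40,
)

```text
time_s: 0.75
eef_pos: [309.8, -337.9, 301.3]
ee_rot: [-0.0, 0.988, 0.153, 0.0]
force: [-0.5, -0.2, 0.3]
grip_width: 0.002
```

Emit:
drive_tool(
  gripper=[0,0,0,0,0],
  dp=[
    [0.2,-0.12,0],
    [0.4,-0.23,0],
    [0.6,-0.34,0],
    [0.8,-0.45,0],
    [0.96,-0.54,0],
  ],
  twist=[0,0,0,0,-0.021],
)

```text
time_s: 1.25
eef_pos: [460.4, -177.0, 301.2]
ee_rot: [-0.0, 0.986, 0.169, -0.0]
force: [0.7, -0.5, 0.6]
grip_width: 0.004
```

Emit:
drive_tool(
  gripper=[0,0,0,0,0,0],
  dp=[
    [0.2,-0.12,0.05],
    [0.4,-0.23,0.1],
    [0.6,-0.34,0.15],
    [0.8,-0.45,0.15],
    [0.94,-0.53,0.15],
    [0.94,-0.53,0.15],
  ],
  twist=[0,0,0,0,0,0],
)

```text
time_s: 1.85
eef_pos: [602.6, -13.5, 270.1]
ee_rot: [-0.001, 0.985, 0.171, -0.0]
force: [-0.3, -0.6, -0.1]
grip_width: 0.001
```

```bash
python3 - <<'E'
from h import *
snap('wrist','w1.png'); snap('scene','scene1.png'); print(ctrl.sense()['eef_pos'],ctrl.sense()['time_s'])
E
```

```text
[601.22631329 -16.28950512 270.67678661] 1.95
```

View pics/w1.png

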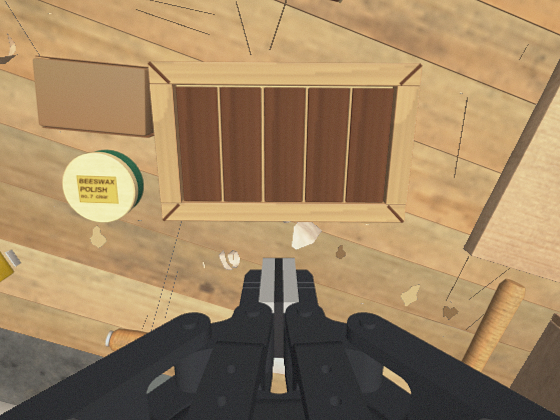

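The wrist view shows the whole top. The dark area's corners are at (174,87), (396,88), (391,202) and (181,203), and the fingertips are just in front at (279,260).

```bash
python3 - <<'E'
from fit import *
img=cv2.cvtColor(cv2.imread('pics/w1.png'),cv2.COLOR_BGR2GRAY)
cr=[(54,-98.5),(-54,-98.5),(-54,98.5),(54,98.5)]; oc=[(75,-122),(-75,-122),(-75,122),(75,122)]
ob=[]
pts=np.array([(396,88),(391,202),(181,203),(174,87)],np.float32).reshape(-1,1,2)
cv2.cornerSubPix(img,pts,(5,5),(-1,-1),(3,30,.01)); print(pts.reshape(-1,2))
for (u,v),X in zip(pts.reshape(-1,2),cr): ob.append(('w1.png',u,v,X))
for (u,v),X in zip([(421,65),(402,221),(163,220),(150,63)],oc): ob.append(('w1.png',u,v,X))
x,r=fit(ob[:4]); print(x,abs(r).max()); x,r=fit(ob); print(x,abs(r).max())
S=lambda u,v:(205+u/5.5,150+v/5.4)
D=lambda u,v:(210+u/6,160+v/6)
ob2=[]
for (u,v),X in zip([(460,78),(598,158),(388,340),(245,258)],cr): ob2.append(('scene0.png',*S(u,v),X))
for (u,v),X in zip([(262,98),(470,106),(440,262),(205,253)],cr): ob2.append(('side0.png',*D(u,v),X))
x,r=fit(ob+ob2);print(x,r.round(1))
for i in range(5):print((ctrl.sense()['eef_pos']))
T=cams.capture('wrist')['hand_eye'];print(T)
s=ctrl.sense();Rt=rot(s['ee_rot']);print(Rt.round(3))
P=np.array(s['eef_pos']);print(proj('w1.png',P))
E
```

```text
[[398.20816  85.05735]
 [391.      202.     ]
 [180.01907 202.40334]
 [170.56232  83.36679]]
[ 6.32497015e+02 -9.33856062e+00  3.43566512e-01  7.99361938e+01] 2.6962696253816034
[ 6.30262512e+02 -9.94964854e+00  3.38103869e-01  6.74963762e+01] 7.042064551926728
[ 6.29904587e+02 -9.95542009e+00  3.38556927e-01  6.55410565e+01] [-4.1  2.1 -7.7 -0.   4.3 -1.3  5.   2.9  2.1 -2.7  2.8  1.  -0.5  1.
 -3.  -1.9 -0.1 -1.3  0.3 -1.8 -0.1 -1.  -0.1 -2.  -0.1 -1.1 -0.6 -1.
 -1.  -0.4 -1.  -0.6]
[601.22631329 -16.28950512 270.67678661]
[601.22631329 -16.28950512 270.67678661]
[601.22631329 -16.28950512 270.67678661]
[601.22631329 -16.28950512 270.67678661]
[601.22631329 -16.28950512 270.67678661]
[[ 8.02752989e-06 -9.53972814e-01 -2.99893098e-01  7.68669806e+01]
 [ 9.99999995e-01  3.84579841e-05 -9.55685264e-05  4.21205494e-01]
 [ 1.02703060e-04 -2.99893095e-01  9.53972809e-01 -1.42537040e+02]
 [ 0.00000000e+00  0.00000000e+00  0.00000000e+00  1.00000000e+00]]
[[ 0.943  0.332 -0.001]
 [ 0.332 -0.943 -0.   ]
 [-0.001 -0.    -1.   ]]
[283.52443472 283.63560516]
```

```bash
python3 - <<'E'
import cv2
a=cv2.imread('pics/w1.png')[50:240,140:430]; cv2.imwrite('pics/z3.png',cv2.resize(a,None,fx=2.7,fy=2.7,interpolation=cv2.INTER_CUBIC))
E
```

```text
(no output)
```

View pics/z3.png

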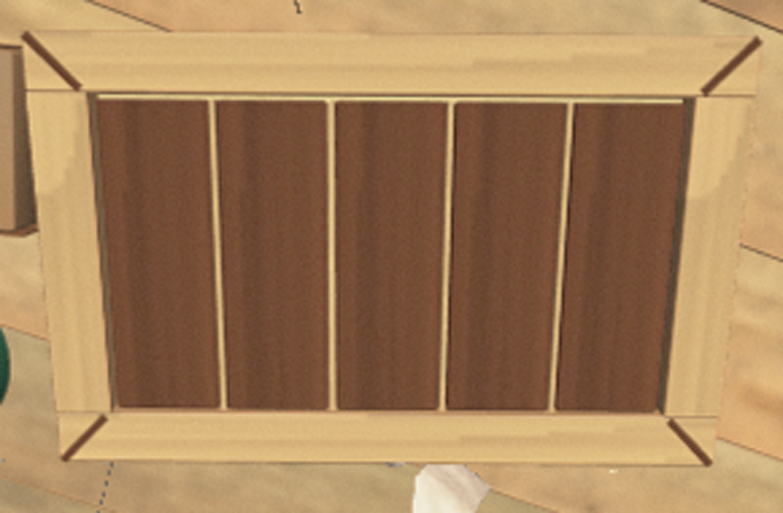

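```bash
python3 - <<'E'
from fit import *
W=lambda u,v:(140+u/2.7,50+v/2.7)
ob=[]
for (u,y) in [(211,60),(331,20),(453,-20),(571,-60)]: ob.append(('w1.png',*W(u,100),(54,y)))
for (u,y) in [(222,60),(333,20),(442,-20),(552,-60)]: ob.append(('w1.png',*W(u,409),(-54,y)))
x,r=fit(ob); print(x,r.round(1))
for (u,v),X in zip([(22,30),(762,37),(715,465),(60,460)],[(75,122),(75,-122),(-75,-122),(-75,122)]): ob.append(('w1.png',*W(u,v),X))
x,r=fit(ob); print(x,r.round(1))
E
```

```text
[ 6.29768783e+02 -9.91951724e+00  3.37506888e-01  6.56346060e+01] [ 0.1 -0.5  0.  -0.3 -0.8 -0.1 -0.1  0.2  0.8 -0.1  0.1  0.1  0.2  0.3
 -0.2  0.5]
[ 6.29637347e+02 -1.00191050e+01  3.35817667e-01  6.46186284e+01] [ 0.4 -0.5  0.2 -0.1 -0.7  0.2 -0.2  0.5  0.9 -0.4  0.1 -0.1  0.   0.2
 -0.4  0.5 -0.6  0.   0.6 -0.6 -0.7  0.1  0.3  0.2]
```

```bash
python3 - <<'E'
from h import *
s=ctrl.sense(); print(s['joints'].round(3),s['force'])
Rt=rot(s['ee_rot']); th=.337; c,q=np.cos(th),np.sin(th)
for y in [-80,-40,0,40,80]:
    X=np.array([629.8-q*y,-9.9+c*y,66.]); d=Rt.T@(X-s['eef_pos']); print(y,X.round(1),d.round(1),(d/200).round(4))
E
```

```text
[-0.223  0.464  1.179 -0.     1.499  1.009] [ 0.4294846   0.12442182 -0.14554039]
-80 [656.3 -85.4  66. ] [ 29.6  82.9 205. ] [0.1478 0.4147 1.0249]
-40 [643.  -47.7  66. ] [ 29.6  42.9 205. ] [0.1481 0.2147 1.0249]
0 [629.8  -9.9  66. ] [ 29.7   2.9 205. ] [0.1484 0.0147 1.025 ]
40 [616.6  27.9  66. ] [ 29.8 -37.1 205. ] [ 0.1488 -0.1853  1.025 ]
80 [603.3  65.6  66. ] [ 29.8 -77.1 205. ] [ 0.1491 -0.3853  1.025 ]
```

```bash
python3 - <<'E'
from h import *
print('shade',tri([('scene0.png',173,145),('side0.png',177,115)]).round())
print('shade top',tri([('scene0.png',168,124),('side0.png',177,87)]).round())
print('elbow',tri([('scene0.png',166,226),('side0.png',267,144)]).round())
print('base',onz('scene0.png',187,325,0).round())
E
```

```text
shade [685. 301. 343.]
shade top [685. 299. 406.]
elbow [414. 426. 356.]
base [367. 450.   0.]
```

Emit:
drive_tool(
  gripper=[0,0,0,0,0,0,0,0,0,0,0,0,0],
  dp=[
    [0.07,0.2,0],
    [0.148,0.415,0.05],
    [0.148,0.415,0.2],
    [0.148,0.415,0.3],
    [0.148,0.415,0.4],
    [0.148,0.415,0.5],
    [0.148,0.415,0.6],
    [0.148,0.415,0.7],
    [0.148,0.415,0.8],
    [0.148,0.415,0.88],
    [0.148,0.415,0.95],
    [0.148,0.415,0.95],
    [0.148,0.415,0.95],
  ],
  twist=[-0.1,-0.2,-0.3,-0.4,-0.5,-0.6,-0.7,-0.8,-0.9,-1,-1,-1,-1],
)

```text
time_s: 3.3
eef_pos: [656.6, -85.9, 82.0]
ee_rot: [0.0, 0.579, 0.815, 0.0]
force: [0.3, -0.3, 0.3]
grip_width: 0.003
```

```bash
cat > st.py <<'E'
from h import *
s=ctrl.sense(); c,q=np.cos(.337),np.sin(.337); d=np.array(s['eef_pos'])-[629.8,-9.9,0]
print('t',s['time_s'],'till xyz',round(c*d[0]+q*d[1],1),round(-q*d[0]+c*d[1],1),round(d[2],1),'F',s['force'].round(1)); print(rot(s['ee_rot']).round(3).tolist())
E
python3 st.py; python3 - <<'E'
from h import *
snap('wrist','w2.png')
E
```

```text
t 3.3 till xyz 0.2 -80.6 82.0 F [ 0.3 -0.3  0.3]
[[-0.329, 0.944, 0.0], [0.944, 0.329, -0.0], [-0.0, 0.0, -1.0]]
```

View pics/w2.png

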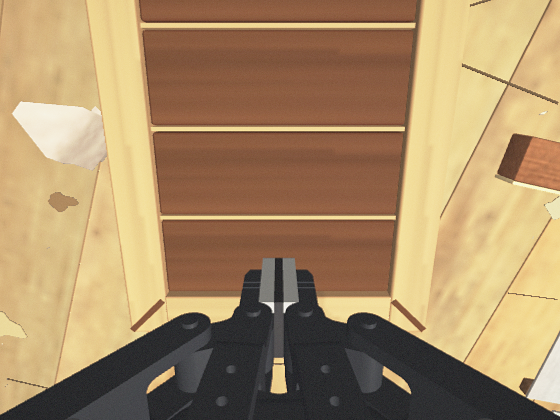

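Emit:
drive_tool(
  gripper=[0,0,0,0],
  dp=[
    [0,0,0.05],
    [0,0,0.07],
    [0,0,0.08],
    [0,0,0.08],
  ],
  twist=[0,0,0,0],
)

```text
time_s: 3.75
eef_pos: [656.6, -85.1, 66.1]
ee_rot: [-0.0, 0.578, 0.816, -0.0]
force: [-4.6, 0.8, 6.5]
grip_width: 0.004
```

Emit:
drive_tool(
  gripper=[0,0],
  dp=[
    [0,0,0.005],
    [0,0,0.005],
  ],
  twist=[0,0],
)

```text
time_s: 3.95
eef_pos: [656.6, -85.1, 66.0]
ee_rot: [0.0, 0.578, 0.816, -0.0]
force: [-6.8, 1.6, 13.3]
grip_width: -0.002
```

Emit:
drive_tool(
  gripper=[0,0],
  dp=[
    [0,0,0.005],
    [0,0,0.005],
  ],
  twist=[0,0],
)

```text
time_s: 4.15
eef_pos: [656.7, -85.1, 66.0]
ee_rot: [0.0, 0.578, 0.816, -0.0]
force: [-10.6, 0.7, 21.0]
grip_width: 0.004
```

Board -80 is rigid (contact at z=66.0, about 7 N/mm). Next is board -40.

Emit:
drive_tool(
  gripper=[0,0,0,0,0,0],
  dp=[
    [0,0,-0.05],
    [0.1,0,-0.05],
    [0.2,0,-0.05],
    [0.2,0,-0.03],
    [0.2,0,-0.01],
    [0.2,0,-0.01],
  ],
  twist=[0,0,0,0,0,0],
)

```text
time_s: 4.75
eef_pos: [643.8, -48.0, 65.1]
ee_rot: [0.0, 0.578, 0.816, 0.0]
force: [-0.0, -0.5, 5.0]
grip_width: -0.001
```

Emit:
drive_tool(
  gripper=[0,0],
  dp=[
    [0,0,0.004],
    [0,0,0.004],
  ],
  twist=[0,0],
)

```text
time_s: 4.95
eef_pos: [643.9, -48.1, 65.2]
ee_rot: [0.0, 0.578, 0.816, 0.0]
force: [-1.7, 0.8, 5.5]
grip_width: 0.0
```

Emit:
drive_tool(
  gripper=[0,0],
  dp=[
    [0,0,0.006],
    [0,0,0.006],
  ],
  twist=[0,0],
)

```text
time_s: 5.15
eef_pos: [643.9, -48.1, 63.4]
ee_rot: [0.0, 0.578, 0.816, 0.0]
force: [0.6, 0.1, 2.8]
grip_width: 0.004
```

Emit:
drive_tool(
  gripper=[0,0,0,0,0,0],
  dp=[
    [0,0,-0.05],
    [0.1,0,-0.05],
    [0.2,0,-0.05],
    [0.2,0,-0.03],
    [0.2,0,-0.015],
    [0.2,0,-0.015],
  ],
  twist=[0,0,0,0,0,0],
)

```text
time_s: 5.75
eef_pos: [630.1, -9.3, 66.1]
ee_rot: [-0.0, 0.578, 0.816, -0.0]
force: [-0.6, -0.2, -0.2]
grip_width: -0.002
```

Emit:
drive_tool(
  gripper=[0,0],
  dp=[
    [0,0,0.005],
    [0,0,0.005],
  ],
  twist=[0,0],
)

```text
time_s: 5.95
eef_pos: [630.2, -9.4, 66.1]
ee_rot: [-0.0, 0.578, 0.816, 0.0]
force: [-3.8, 2.9, 9.4]
grip_width: -0.0
```

Board -40 gave (z 63.4 at 2.8 N), and board 0 is rigid. I'll check whether the drawer has already sprung.

```bash
python3 - <<'E'
from h import *
snap('side','side2.png');snap('scene','scene2.png')
a=cv2.imread('pics/side2.png')[160:260,210:330]; b=cv2.imread('pics/scene2.png')[150:260,205:345]
cv2.imwrite('pics/z4.png',np.hstack([cv2.resize(a,(400,400),interpolation=2),cv2.resize(b,(400,400),interpolation=2)]))
E
```

```text
(no output)
```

View pics/z4.png

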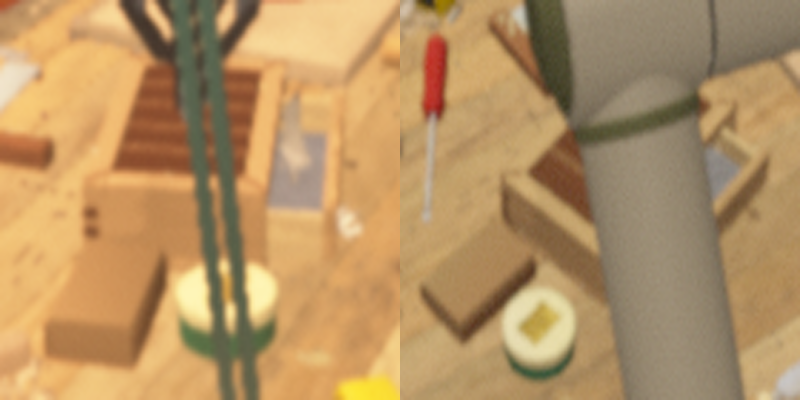

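The drawer has sprung out. I'll lift, turn back, and look at the gap from above.

Emit:
drive_tool(
  gripper=[0,0,0,0,0,0,0,0,0,0,0,0],
  dp=[
    [0,0,-0.2],
    [0,0,-0.45],
    [0,-0.2,-0.65],
    [0,-0.4,-0.75],
    [0,-0.6,-0.75],
    [0,-0.8,-0.75],
    [0,-0.85,-0.75],
    [0,-0.85,-0.75],
    [0,-0.85,-0.75],
    [0,-0.85,-0.75],
    [0,-0.85,-0.75],
    [0,-0.85,-0.75],
  ],
  twist=[0,0.1,0.2,0.3,0.4,0.5,0.6,0.7,0.8,0.9,1,1],
)

```text
time_s: 7.25
eef_pos: [469.8, -66.4, 215.0]
ee_rot: [0.0, 0.986, 0.166, -0.0]
force: [0.6, 0.1, 0.7]
grip_width: 0.002
```

```bash
python3 st.py; python3 - <<'E'
from h import *
snap('wrist','w3.png')
E
```

```text
t 7.25 till xyz -169.7 -0.5 215.0 F [0.6 0.1 0.7]
[[0.945, 0.327, -0.0], [0.327, -0.945, -0.0], [-0.0, -0.0, -1.0]]
```

View pics/w3.png

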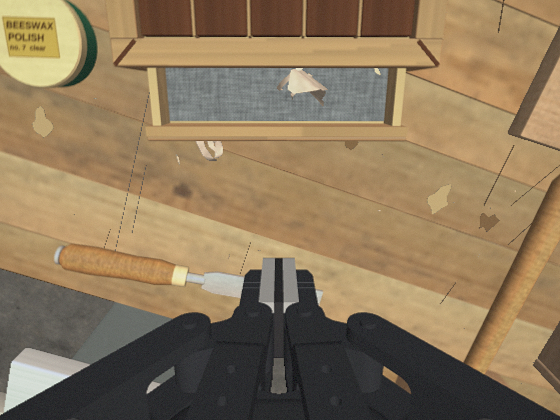

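```bash
python3 - <<'E'
from h import *
c,q=np.cos(.337),np.sin(.337)
def t(u,v,z):
    d=onz('w3.png',u,v,z)-[629.8,-9.9,0]; return (round(c*d[0]+q*d[1],1),round(-q*d[0]+c*d[1],1))
print('till edge',t(112,67,66),t(438,68,66))
for v in (122,124,127,139): print(v,t(278,v,49))
print(t(146,139,49),t(406,139,49))
a=cv2.imread('pics/w3.png')[50:150,130:420]; cv2.imwrite('pics/z5.png',cv2.resize(a,None,fx=2.7,fy=2.7,interpolation=2))
E
```

```text
till edge (np.float64(-74.9), np.float64(122.8)) (np.float64(-76.5), np.float64(-120.4))
122 (np.float64(-116.8), np.float64(-0.8))
124 (np.float64(-118.4), np.float64(-0.8))
127 (np.float64(-120.8), np.float64(-0.8))
139 (np.float64(-130.6), np.float64(-0.8))
(np.float64(-130.2), np.float64(109.5)) (np.float64(-131.0), np.float64(-107.7))
```

View pics/z5.png

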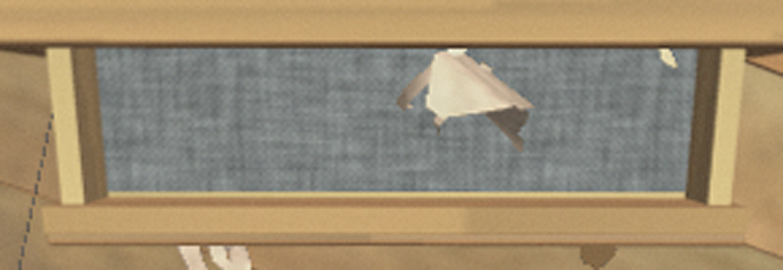

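Emit:
drive_tool(
  gripper=[0,0,0,0,0,0,0,0],
  dp=[
    [0.2,-0.04,0],
    [0.362,-0.04,0.1],
    [0.362,-0.04,0.3],
    [0.362,-0.04,0.5],
    [0.362,-0.04,0.65],
    [0.362,-0.04,0.73],
    [0.362,-0.04,0.77],
    [0.362,-0.04,0.77],
  ],
  twist=[0,0,0,0,0,0,0,0],
)

```text
time_s: 8.1
eef_pos: [535.2, -34.6, 60.7]
ee_rot: [-0.0, 0.986, 0.169, -0.001]
force: [0.1, -0.2, 0.7]
grip_width: 0.006
```

```bash
python3 st.py; python3 - <<'E'
from h import *
snap('wrist','w4.png')
E
```

```text
t 8.1 till xyz -97.4 8.0 60.7 F [ 0.1 -0.2  0.7]
[[0.943, 0.333, -0.001], [0.333, -0.943, 0.0], [-0.001, -0.001, -1.0]]
```

View pics/w4.png

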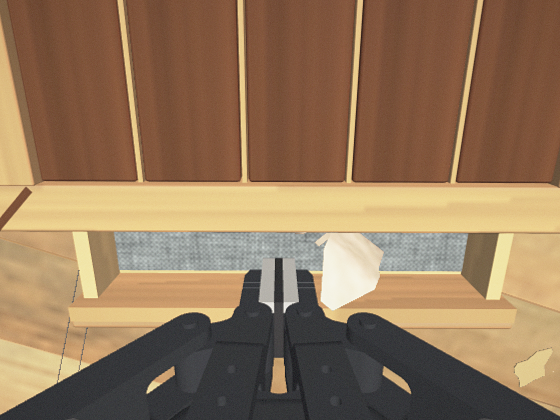

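Emit:
drive_tool(
  gripper=[0,0,0,0],
  dp=[
    [0,0,0.05],
    [0,0,0.11],
    [0,0,0.16],
    [0,0,0.16],
  ],
  twist=[0,0,0,0],
)

```text
time_s: 8.55
eef_pos: [534.6, -34.3, 27.7]
ee_rot: [-0.001, 0.986, 0.169, -0.001]
force: [0.2, -0.2, 0.6]
grip_width: -0.0
```

Emit:
drive_tool(
  gripper=[0,0,0,0,0,0,0,0],
  dp=[
    [-0.02,0,0],
    [-0.04,0,0],
    [-0.06,0,0],
    [-0.08,0,0],
    [-0.1,0,0],
    [-0.12,0,0],
    [-0.14,0,0],
    [-0.15,0,0],
  ],
  twist=[0,0,0,0,0,0,0,0],
)

```text
time_s: 9.35
eef_pos: [506.9, -44.7, 29.4]
ee_rot: [0.0, 0.986, 0.169, 0.0]
force: [0.9, 1.1, 1.9]
grip_width: 0.001
```

Emit:
drive_tool(
  gripper=[0,0,0,0,0],
  dp=[
    [-0.02,0,0],
    [-0.04,0,0],
    [-0.06,0,0],
    [-0.08,0,0],
    [-0.09,0,0],
  ],
  twist=[0,0,0,0,0],
)

```text
time_s: 9.85
eef_pos: [489.8, -50.6, 29.3]
ee_rot: [-0.0, 0.986, 0.169, -0.0]
force: [2.2, 1.2, 0.9]
grip_width: -0.003
```

```bash
python3 st.py
```

```text
t 9.85 till xyz -145.6 7.9 29.3 F [2.2 1.2 0.9]
[[0.943, 0.332, -0.0], [0.332, -0.943, -0.0], [-0.0, -0.0, -1.0]]
```

Near the stop. I'll creep on until the force rises.

Emit:
drive_tool(
  gripper=[0,0,0,0],
  dp=[
    [-0.006,0,0],
    [-0.012,0,0],
    [-0.015,0,0],
    [-0.015,0,0],
  ],
  twist=[0,0,0,0],
)

```text
time_s: 10.25
eef_pos: [488.4, -51.1, 29.3]
ee_rot: [0.0, 0.986, 0.168, 0.001]
force: [8.0, 5.2, -2.2]
grip_width: -0.0
```

```bash
python3 st.py
```

```text
t 10.25 till xyz -147.1 7.8 29.3 F [ 8.   5.2 -2.2]
[[0.943, 0.332, 0.003], [0.332, -0.943, 0.0], [0.003, 0.001, -1.0]]
```

At the stop: x=-147.1, as predicted, and the force is up to 9.5 N. Backing off from the front, then straight up.

Emit:
drive_tool(
  gripper=[0,0,0,0,0,0,0,0,0,0,0,0],
  dp=[
    [0.05,0,0],
    [0.1,0,0],
    [0.1,0,0],
    [0.1,0,-0.1],
    [0.1,0,-0.25],
    [0.1,0,-0.45],
    [0.1,0,-0.65],
    [-0.05,0,-0.85],
    [-0.2,0,-0.95],
    [-0.25,0,-0.95],
    [-0.25,0,-0.95],
    [-0.25,0,-0.95],
  ],
  twist=[0,0,0,0,0,0,0,0,0,0,0,0],
)

```text
time_s: 11.45
eef_pos: [440.4, -67.9, 218.3]
ee_rot: [-0.001, 0.986, 0.168, -0.001]
force: [-0.5, -0.6, -0.9]
grip_width: -0.001
```

```bash
python3 st.py; python3 - <<'E'
from h import *
snap('wrist','w5.png')
snap('scene','scene5.png'); snap('side','side5.png')
E
```

```text
t 11.45 till xyz -198.0 7.9 218.3 F [-0.5 -0.6 -0.9]
[[0.943, 0.332, -0.002], [0.332, -0.943, 0.001], [-0.001, -0.001, -1.0]]
```

View pics/w5.png

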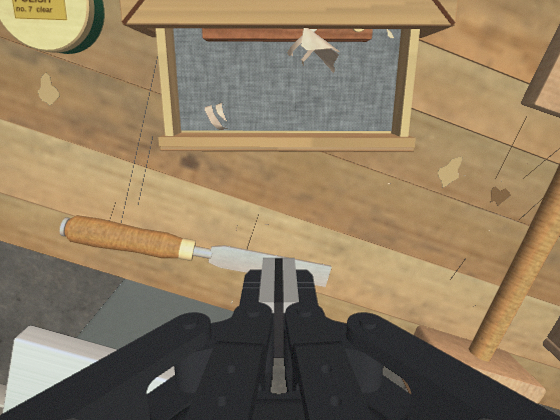

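View pics/scene5.png

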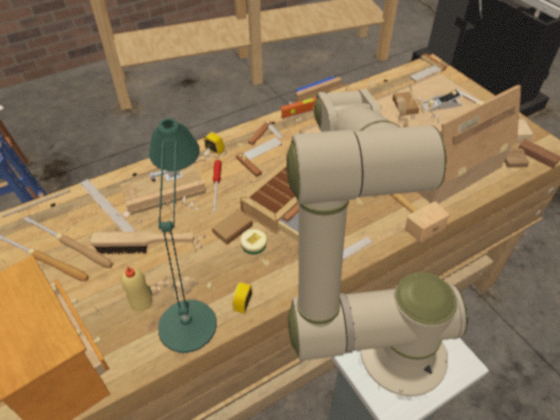

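```bash
python3 - <<'E'
from h import *
c,q=np.cos(.337),np.sin(.337)
def t(u,v,z):
    d=onz('w5.png',u,v,z)-[629.8,-9.9,0]; return np.round([c*d[0]+q*d[1],-q*d[0]+c*d[1]],1)
print('till edge',t(280,26,66)); 
for v in (134,137,149,150): print(v,t(288,v,49))
print('bevel',t(203,40,35),t(372,40,35))
E
```

```text
till edge [-75.5   6.7]
134 [-155.3   -0.3]
137 [-157.8   -0.4]
149 [-167.9   -0.5]
150 [-168.7   -0.5]
bevel [-81.2  69.4] [-81.  -68.5]
```

```bash
python3 -c "
from rig import job
print(job.finish_job())"
```

```text
the job is handed in; nothing more can be done
None
```

The drawer is open to its stop with the sliding bevel still lying in it, and I handed the job in at about 11.6 s of the 51 s allowed.

- **Finding the catch:** I felt the boards with closed fingertips. The ones at y = -80 and y = 0 mm were rigid. The board at y = -40 mm gave about 2.6 mm at about 3 N, and the drawer sprang out about 56 mm. I probed y = 0 before looking to see that the drawer had opened, pressing it with about 9 N. The hardest press was on the first board, about 21 N vertical (about 24 N in all).
- **Opening the drawer:** I lowered the closed fingertips into the gap behind the front, without gripping it. I drew the drawer out until the force rose from about 2 N to 9.5 N at the stop, then backed off and lifted clear.
- **Last checks:**
  - The wrist picture puts the front's centre about 163 mm in front of the till's centre, or about 94 mm out. The pull ended at the point expected for the full 95 mm.
  - The bevel shows at the rear of the drawer, about 138 mm long in the picture against the 140 mm given.
  - The cork block and tape measure (in the scene picture) and the tin (in that and the wrist picture) look undisturbed, judged by eye only. The mallet was partly hidden at the start, so I couldn't compare it, but the arm stayed well above it.
  - The gripper ended about 218 mm above the bench, with no contact force.

No check failed. The camera and contact estimates of the opening differ by about 1 mm, which is within the calibration error.

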